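# Box up the repaired instruments

### The job

Pick the four repaired dashboard instruments out from the clutter and stand each one, dial up, flat on the floor of the open carton that is cut to its size and shape: the three round ones by size in the three square cartons, the oblong one lengthwise in the oblong carton. Set each down gently, without dropping it, and leave the glass jar and the solder spool that stand among them where they are.

Things in the scene. Friction and masses are not known exactly. Their poses are not given: they have to be found in the camera images.
- gauge_large_center (a point): Overhauled vehicle instrument standing on its flat back on the bench, black glass-topped dial with white marks facing up, bright steel rim, dark metal case, all 66 mm tall with straight sides from top to bottom. The largest round one, 66 mm in diameter. This point is its centre, half-way up (33 mm above its underside); z points up out of the dial; hidden weight 0.1 to 0.4 kg.
- gauge_medium_center (a point): Overhauled vehicle instrument standing on its flat back on the bench, black glass-topped dial with white marks facing up, bright steel rim, dark metal case, all 66 mm tall with straight sides from top to bottom. The middle-sized round one, 52 mm in diameter. This point is its centre, half-way up (33 mm above its underside); z points up out of the dial; hidden weight 0.1 to 0.4 kg.
- gauge_small_center (a point): Overhauled vehicle instrument standing on its flat back on the bench, black glass-topped dial with white marks facing up, bright steel rim, dark metal case, all 66 mm tall with straight sides from top to bottom. The smallest round one, 40 mm in diameter. This point is its centre, half-way up (33 mm above its underside); z points up out of the dial; hidden weight 0.1 to 0.4 kg.
- gauge_oblong_center (a point): Overhauled vehicle instrument standing on its flat back on the bench, black glass-topped dial with white marks facing up, bright steel rim, dark metal case, all 66 mm tall with straight sides from top to bottom. The oblong one with two small dials side by side, 72 mm long (x) by 30 mm wide (y). This point is its centre, half-way up (33 mm above its underside); z points up out of the dial, x along its long side; hidden weight 0.1 to 0.4 kg.
- carton_large: Open, shallow cardboard carton base lying on the bench, dark foam on its floor; it does not move. Walls 16 mm high and 3 mm thick, inner floor 4 mm above the bench. Origin: centre of its underside, on the bench; z up. The largest square one: 86 x 86 mm inside, 92 x 92 mm outside. For the largest round instrument.
- carton_medium: Open, shallow cardboard carton base lying on the bench, dark foam on its floor; it does not move. Walls 16 mm high and 3 mm thick, inner floor 4 mm above the bench. Origin: centre of its underside, on the bench; z up. The middle-sized square one: 72 x 72 mm inside, 78 x 78 mm outside. For the middle-sized round instrument.
- carton_small: Open, shallow cardboard carton base lying on the bench, dark foam on its floor; it does not move. Walls 16 mm high and 3 mm thick, inner floor 4 mm above the bench. Origin: centre of its underside, on the bench; z up. The smallest square one: 60 x 60 mm inside, 66 x 66 mm outside. For the smallest round instrument.
- carton_oblong: Open, shallow cardboard carton base lying on the bench, dark foam on its floor; it does not move. Walls 16 mm high and 3 mm thick, inner floor 4 mm above the bench. Origin: centre of its underside, on the bench; z up. The oblong one: inside 92 mm long (x) by 48 mm wide (y), outside 98 x 54 mm. For the oblong instrument, long side along long side, either way round.
- screw_jar: Small closed glass jar with a steel lid, 44 mm in diameter and 55 mm tall, standing among the instruments; not an instrument, to be left where it is. Origin: centre of its underside.
- solder_spool: Grey plastic solder spool, 46 mm in diameter and 30 mm tall, standing on its end among the instruments; not an instrument, to be left where it is. Origin: centre of its underside.
Mind the look-alikes: they are no part of the job. What is shaped like the part that bears gauge_oblong_center but purple or yellow is not meant.

How it is judged:
By the outcome, as a careful person would: the job done as asked, in the order asked, and still so for the second after the job is handed in, with the robot touching nothing.
It also fails if it takes over 96 s, if anything falls off the work surface, if the arm or the gripper's body presses on something with over 40 N, if the wrist force passes 120 N, or if a joint passes its speed limit or range.

### The arm

A 6-joint arm with a two-finger parallel gripper is mounted at the origin on the work surface. World frame = base frame: x ahead of the robot, y to its left, z up, the work surface at z = 0. Lengths are in m, angles in rad, forces in N, time in s.
With the tool pointing down it reaches from about 0.25 to 0.775 m from the base axis. Payload 8.9 kg.
Tool frame: the origin (TCP) lies on the centre line of the jaws, within the pads' length; the fingertips stand 22 mm ahead of it and the grasp point (between the pads) lies 3 mm ahead of it (manip.tips_ahead is the z of the fingertips in the tool frame, in m); z points along the fingers, y is the direction in which the jaws open and shut (so a half turn about z gives the same grasp; the last joint's range is limited). The gripper opens to 85 mm and grips with 20 to 120 N. Pads are 22 mm wide; open, the fingers measure 114 mm over their backs; the gripper's body (76 mm by 85 mm) begins 54 mm behind the grasp point. The pads swing forward as they close: fully open they stand 13 mm farther back than shut.
Start: joints at [-1.478, 0.291, -0.153, 1.127, 0, 1.431], TCP at [0.121, -0.511, 0.253] pointing down, gripper open.
Joint ranges: [-2.52, 2.52], [-0.91, 1.74], [-1.3, 1.37], [-1.96, 2.02], [-1.52, 1.47], [-3.14, 3.14]. Speed limits (rad/s): [2.22, 2.22, 2.79, 3.14, 3.14, 3.14].

### API

Orientations are given as a 3x3 rotation matrix whose columns are the frame's x, y, z axes.
In Python, from station import manip gives the robot as it stands.
- The arm moves only by the tool servo_tool, never from a script. Its argument "targets" is text: rows parted by semicolons, each of 7 numbers parted by spaces: the shift along the tool's x, y, z in cm, then the turn, a rotation vector about the tool's x, y, z in rad, then the gripper command: -1 is fully open, 1 is shut, values between are in proportion. A call has 1 to 12 rows; each row is the pose to reach, as a shift and turn from the pose commanded when the call began, along the tool's axes at that moment; what a row does not reach only later rows make up. A row lasts 1/10 s, in which the tool goes at most 50 mm and 8.59 degrees, less where a joint would pass 70% of its speed; a pose out of reach is approached as far as the arm can. A call with a gripper value outside its range is refused whole. The fingers move at their own pace and stop on an object; "force" is the grip in N (left out, the last holds). Time passes only in rows, so rows that repeat a pose let the fingers close. It gives the time, the measured TCP pose, the force and the opening at its end, in the units of the state.
- manip.sense(): the state, without advancing time (a new reading comes with each control period).
- manip.get_image(name): name is "scene" or "top"; returns the picture (400x640x3 uint8, red, green, blue); there is no depth.
- manip.get_calibration(name): a dict with "K" (3x3 intrinsics, pixels), "view" (4x4, takes a point from world to camera coordinates). Camera axes: x right, y up, looking along -z (the intrinsics and any distortion apply to the point x, -y, -z); pixel columns grow to the right and rows downward; lengths in m; the calibration is good to about 2 mm. A picture is of the moment at which its call begins. get_calibration takes no time and is no camera call.
- manip.hand_in(): hands the job in, once; it reports no verdict.
Trained networks look in the newest picture that a camera, given by its name, has taken for a name from the list of things; names that differ only in an ending like _2 or _b are one class to them, and where a whole thing is asked for, a point or a joint stands for the part that bears it (a point fixed in the world has none). Each returns a list of dicts, best first, with "score" (0 to 1); they miss things now and then, are a little off and sometimes report something else, mostly with a low value. They report only what shows in the picture. A call takes as long as a camera call. They do not tell look-alikes from the thing itself.
- manip.spot_in(camera, thing): "bbox" ([centre column, centre row, width, height] as shares, 0 to 1, of the picture: columns of its width, rows of its height, round what is visible of it).
- manip.outline_of(camera, thing): "pixels" (400x640 bool, what is visible of it) and "bbox" ([centre column, centre row, width, height] as shares, 0 to 1, of the picture: columns of its width, rows of its height, round what is visible of it).
- manip.mark_of(camera, thing): "location" ([column, row] as shares, 0 to 1, of the picture: columns of its width, rows of its height: a listed point, or the origin of a listed thing).
The state is a dict: "time": time; "qpos": joint angles; "qvel": joint speeds; "tau": joint torques, N m; "eef_pos": TCP position; "tcp_rot": TCP orientation; "ft_force": force on the tool from outside, world axes, zero at the start; "torque": the same for the moment, N m; "finger_gap": finger opening in m.
Only numpy, scipy, OpenCV 4.12 (cv2) and the standard library are available. Lean on these libraries where they do the work, as an engineer would, in place of code of your own. Each camera call takes 0.05 s, during which the arm holds its last target.

## Working session

There is one attempt and no reset: what is moved stays moved. The work goes in short steps, Python scripts to look and compute and a tool call to move; the robot and the scene stay as the last step left them, time stands still between calls to the robot, and variables do not carry over. Pictures are saved under pics/ and viewed, and the job is handed in when it is done.

Besides the shell and the picture viewer there is one more tool, called after "Call:" by a JSON object that holds its "name" and its "arguments". servo_tool: Moves the arm, as the interface text tells. Its arguments: {"type":"object","properties":{"targets":{"type":"string"},"force":{"type":"number"}},"required":["targets"]}

```bash
ls; mkdir -p pics; python3 - <<'E'
from station import manip
import cv2
for n in("scene","top"):
    im=manip.get_image(n); cv2.imwrite(f"pics/{n}0.png",im[:,:,::-1]); c=manip.get_calibration(n); print(n,c)
s=manip.sense(); print(s)
E
```

```text
pics
scene {'K': array([[480.28270143,   0.        , 315.01216851],
       [  0.        , 480.28270143, 207.06549418],
       [  0.        ,   0.        ,   1.        ]]), 'view': array([[-0.68405351,  0.72940459,  0.00630417,  0.33363182],
       [-0.56278723, -0.53325447,  0.63159338,  0.25077358],
       [ 0.46404883,  0.42849576,  0.77527418, -1.55113105],
       [ 0.        ,  0.        ,  0.        ,  1.        ]])}
top {'K': array([[502.57126292,   0.        , 309.71268831],
       [  0.        , 502.57126292, 200.77238328],
       [  0.        ,   0.        ,   1.        ]]), 'view': array([[ 0.01114155, -0.99976192,  0.01876066, -0.01364689],
       [ 0.99780212,  0.01234141,  0.06510474, -0.46858556],
       [-0.06532077,  0.01799406,  0.99770206, -1.28605606],
       [ 0.        ,  0.        ,  0.        ,  1.        ]])}
{'time': 0.1, 'qpos': array([-1.47830622e+00,  2.91219496e-01, -1.54041112e-01,  1.12671744e+00,
        1.69259477e-05,  1.43150908e+00]), 'qvel': array([-0.00152259, -0.00085369,  0.00197428,  0.00262173, -0.00067353,
        0.00031213]), 'tau': array([ 1.77461534e-03, -5.37978280e+01,  3.31918609e+01,  9.34904296e-03,
       -2.38887405e-04,  1.53377488e-05]), 'eef_pos': array([ 0.12057737, -0.51058636,  0.25279567]), 'tcp_rot': array([[ 9.73259670e-01,  2.29707655e-01, -9.22879669e-05],
       [ 2.29707602e-01, -9.73258973e-01,  1.17823152e-03],
       [ 1.80828707e-04, -1.16792447e-03, -9.99999302e-01]]), 'ft_force': array([-0.17176721,  0.50289676,  0.30568533]), 'torque': array([-0.02076828, -0.00020744, -0.00022636]), 'finger_gap': 0.08518941992481505}
```

View pics/scene0.png

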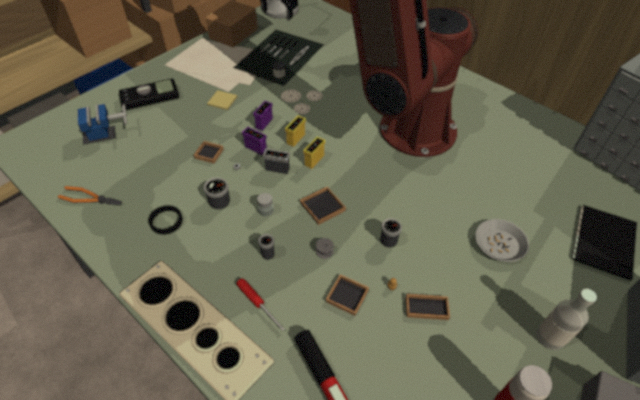

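View pics/top0.png

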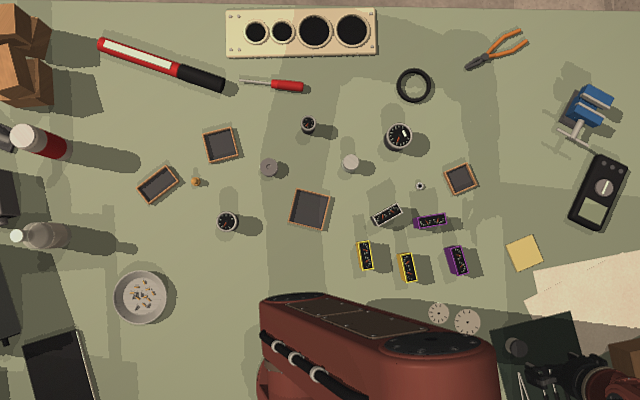

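The top view shows the gauges: large near (399,137), small (308,124), medium (227,221), and the grey oblong at (387,214). The cartons are large (310,210), medium (221,145), small (461,179) and oblong (158,184). The jar is at (351,162) and the spool at (269,168). The purple and yellow look-alikes lie right and below the grey oblong.

```bash
cat > h.py <<'E'
import numpy as np,cv2
from station import manip
def ray(cam,uv,z):
    c=manip.get_calibration(cam);K=c["K"];V=c["view"]
    R=V[:3,:3];t=V[:3,3]
    u,v=uv
    d=np.array([(u-K[0,2])/K[0,0],-(v-K[1,2])/K[1,1],-1.])
    o=-R.T@t; d=R.T@d
    s=(z-o[2])/d[2]; return (o+s*d)
def proj(cam,P):
    c=manip.get_calibration(cam);K=c["K"];V=c["view"]
    p=V[:3,:3]@np.asarray(P).reshape(-1,3).T+V[:3,3:4]
    return np.c_[K[0,0]*p[0]/-p[2]+K[0,2],K[1,1]*-p[1]/-p[2]+K[1,2]]
E
python3 - <<'E'
from h import *
np.set_printoptions(precision=4,suppress=True)
things={"gauge_large_center":.033,"gauge_medium_center":.033,"gauge_small_center":.033,"gauge_oblong_center":.033,"carton_large":0,"carton_medium":0,"carton_small":0,"carton_oblong":0,"screw_jar":0,"solder_spool":0}
for n,z in things.items():
    for cam in("top","scene"):
        for r in manip.mark_of(cam,n)[:4]:
            uv=np.array(r["location"])*[640,400]
            if r["score"]>.3: print(n,cam,round(r["score"],2),uv,ray(cam,uv,z)[:2])
im=manip.get_image("top"); cv2.imwrite("pics/crop.png",cv2.resize(im[100:290,330:490,::-1],None,fx=3.1,fy=3.1,interpolation=cv2.INTER_CUBIC))
cv2.imwrite("pics/crop2.png",cv2.resize(im[100:250,130:340,::-1],None,fx=3.8,fy=3.8,interpolation=cv2.INTER_CUBIC))
E
```

```text
gauge_large_center top 0.61 [397.696 139.2  ] [ 0.6298 -0.2334]
gauge_large_center top 0.31 [457.728 179.2  ] [ 0.528  -0.3885]
gauge_large_center scene 0.84 [215.424 191.2  ] [ 0.6341 -0.2426]
gauge_medium_center top 0.69 [225.92 221.8 ] [0.4114 0.2044]
gauge_medium_center top 0.52 [385.216 214.92 ] [ 0.4337 -0.2013]
gauge_medium_center scene 0.94 [386.624 236.52 ] [0.4295 0.1988]
gauge_small_center top 0.69 [226.304 221.32 ] [0.4126 0.2035]
gauge_small_center top 0.57 [309.312 123.52 ] [ 0.6673 -0.0046]
gauge_small_center top 0.4 [220.288 147.52 ] [0.6015 0.223 ]
gauge_small_center scene 0.81 [268.224 245.   ] [ 0.6579 -0.0039]
gauge_small_center scene 0.75 [423.616 309.28 ] [0.5348 0.3883]
gauge_oblong_center top 0.97 [430.08 222.12] [ 0.4166 -0.3165]
gauge_oblong_center top 0.95 [383.872 215.92 ] [ 0.4311 -0.1979]
gauge_oblong_center top 0.76 [406.592 267.88 ] [ 0.2997 -0.256 ]
gauge_oblong_center top 0.73 [364.672 254.6  ] [ 0.3322 -0.1491]
gauge_oblong_center scene 0.74 [254.912 145.92 ] [ 0.4363 -0.2974]
gauge_oblong_center scene 0.74 [294.528 131.2  ] [ 0.3071 -0.257 ]
gauge_
[... 151 characters left out ...]
46.6 ] [0.6095 0.2346]
carton_medium top 0.31 [156.8 185.8] [0.5039 0.3912]
carton_medium scene 0.95 [345.6 297. ] [0.6199 0.2258]
carton_small top 0.76 [460.224 180.2  ] [ 0.5291 -0.4055]
carton_small scene 0.55 [206.912 152.6  ] [ 0.5365 -0.4103]
carton_oblong top 0.63 [158.912 185.8  ] [0.504  0.3857]
carton_oblong scene 0.75 [424.32 307.52] [0.5117 0.3814]
carton_oblong scene 0.45 [346.816 299.2  ] [0.6223 0.2318]
screw_jar top 0.52 [350.08 164.12] [ 0.5679 -0.1138]
screw_jar scene 0.83 [267.008 211.4  ] [ 0.5684 -0.107 ]
screw_jar scene 0.35 [425.728 308.   ] [0.5104 0.3846]
solder_spool top 0.69 [269.632 166.4  ] [0.5589 0.0979]
solder_spool scene 0.71 [326.272 251.6  ] [0.5543 0.1026]
```

View pics/crop.png

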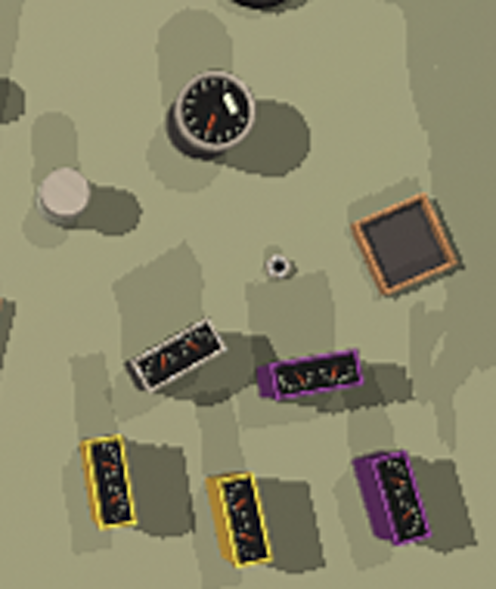

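View pics/crop2.png

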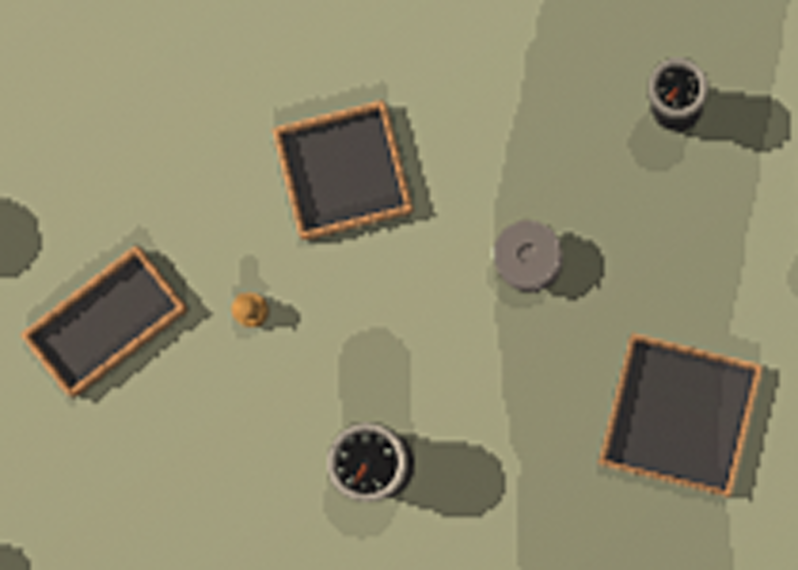

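```bash
cat > meas.py <<'E'
from h import *
np.set_printoptions(precision=4,suppress=True)
def run(im):
    hsv=cv2.cvtColor(im,cv2.COLOR_RGB2HSV)
    for n,(u,v,r) in {"L":(310,210,32),"M":(221,145,28),"S":(461,179,24),"O":(158,184,32)}.items():
        m=((hsv[...,0]<17)&(hsv[...,1]>90)&(hsv[...,2]>95)).astype(np.uint8)
        w=np.zeros_like(m);w[v-r:v+r,u-r:u+r]=1
        if n=="O": w[:,188:]=0
        ys,xs=np.nonzero(m*w)
        P=np.array([ray("top",(x,y),.016)[:2] for x,y in zip(xs,ys)],np.float32)*1000
        rc=cv2.minAreaRect(P); print("carton",n,len(P),np.array(rc[0]),np.array(rc[1]),rc[2])
        cs=cv2.boxPoints(rc)
    s=hsv[...,1].astype(int); vv=hsv[...,2].astype(int)
    for n,(u,v,r) in {"L":(399,136,18),"M":(227,221,14),"S":(308,123,11),"O":(388,213,18)}.items():
        m=((s<60)&(vv>110)).astype(np.uint8)   # bright rim
        w=np.zeros_like(m);w[v-r:v+r+1,u-r:u+r+1]=1
        nn,lab,st,_=cv2.connectedComponentsWithStats(m*w)
        k=1+np.argmax(st[1:,4])
        ys,xs=np.nonzero(lab==k)
        P=np.array([ray("top",(x,y),.066)[:2] for x,y in zip(xs,ys)],np.float32)*1000
        if n=="O": rc=cv2.minAreaRect(P); print("gauge O",len(P),np.array(rc[0]),np.array(rc[1]),rc[2])
        else: 
            c,rr=cv2.minEnclosingCircle(P); e=cv2.fitEllipse(P); print("gauge",n,len(P),np.array(c),2*rr,np.array(e[0]),np.array(e[1]))
if __name__=="__main__": run(manip.get_image("top"))
E
python3 meas.py
```

```text
carton L 217 [448.3307  -5.5321] [92.9187 91.6778] 76.63493347167969
carton M 241 [612.8978 227.1279] [80.3393 79.1417] 15.128074645996094
carton S 236 [ 532.2546 -399.1857] [66.9008 70.8096] 24.109668731689453
carton O 228 [506.6236 387.0717] [55.864  99.5779] 39.170162200927734
gauge L 676 [ 631.7748 -230.4143] 130.11117553710938 [ 635.3661 -225.3265] [81.1625 99.6114]
gauge M 491 [412.7559 196.9561] 98.32090759277344 [413.0127 197.2082] [69.6066 75.0321]
gauge S 290 [661.3162  -0.7866] 78.8589859008789 [664.724    2.4009] [48.3635 60.3873]Traceback (most recent call last):
  File "meas.py", line 24, in <module>
    if __name__=="__main__": run(manip.get_image("top"))
                             ~~~^^^^^^^^^^^^^^^^^^^^^^^^
  File "meas.py", line 20, in run
    P=np.array([ray("top",(x,y),.066)[:2] for x,y in zip(xs,ys)],np.float32)*1000
                ~~~^^^^^^^^^^^^^^^^^^
  File "h.py", line 4, in ray
    c=manip.get_calibration(cam);K=c["K"];V=c["view"]
ValueError: time passes only in moves, steps and waits
```

```bash
python3 - <<'E'
import re
s=open('h.py').read()
s=s.replace('def ray','_c={}\ndef cal(n):\n    if n not in _c:_c[n]=manip.get_calibration(n)\n    return _c[n]\ndef ray').replace('c=manip.get_calibration(cam)','c=cal(cam)')
open('h.py','w').write(s)
s=open('meas.py').read()
s=s.replace('m=((s<60)&(vv>110))','I=im.astype(int);m=((I[...,1]-I[...,2]<14)&(vv>105)&(I[...,0]-I[...,2]<50))')
s=s.replace('minEnclosingCircle(P); e','minEnclosingCircle(P); P=cv2.convexHull(P); e')
open('meas.py','w').write(s)
E
python3 meas.py
python3 -c "
from station import manip
im=manip.get_image('top')
print(im[136,380:418].tolist())"
```

```text
carton L 213 [448.3392  -5.4659] [92.8315 91.6789] 76.64469146728516
carton M 237 [612.9182 227.1645] [80.2961 79.1807] 15.040600776672363
carton S 236 [ 532.1888 -399.2477] [66.8374 70.7503] 24.263700485229492
carton O 228 [506.6122 387.0309] [55.8429 99.5716] 39.070865631103516
[[161, 159, 126], [161, 160, 126], [167, 165, 130], [136, 134, 106], [73, 70, 60], [41, 38, 39], [120, 113, 100], [185, 171, 152], [131, 121, 108], [76, 75, 66], [86, 88, 75], [46, 45, 40], [27, 25, 24], [29, 28, 26], [33, 32, 30], [31, 30, 29], [28, 29, 28], [22, 26, 26], [64, 37, 29], [41, 34, 32], [36, 36, 34], [28, 27, 26], [24, 23, 23], [9, 8, 9], [145, 148, 126], [149, 153, 130], [75, 76, 65], [24, 22, 23], [22, 20, 21], [11, 10, 12], [127, 119, 105], [202, 188, 167], [114, 107, 94], [92, 92, 73], [101, 101, 80], [101, 100, 80], [101, 100, 79], [101, 100, 80]]Traceback (most recent call last):
  File "meas.py", line 24, in <module>
    if __name__=="__main__": run(manip.get_image("top"))
                             ~~~^^^^^^^^^^^^^^^^^^^^^^^^
  File "meas.py", line 23, in run
    c,rr=cv2.minEnclosingCircle(P); P=cv2.convexHull(P); e=cv2.fitEllipse(P); print("gauge",n,len(P),np.array(c),2*rr,np.array(e[0]),np.array(e[1]))
                                                           ~~~~~~~~~~~~~~^^^
cv2.error: OpenCV(4.12.0) /io/opencv/modules/imgproc/src/shapedescr.cpp:361: error: (-201:Incorrect size of input array) There should be at least 5 points to fit the ellipse in function 'fitEllipseNoDirect'
```

```bash
sed -i 's/m=((I\[.*astype(np.uint8)   #/m=((I[...,0]-I[...,1]>4)\&(vv>100)).astype(np.uint8)   #/' meas.py
python3 meas.py
```

```text
carton L 217 [448.3392  -5.4659] [92.8315 91.6789] 76.64469146728516
carton M 238 [612.8978 227.1279] [80.3392 79.1417] 15.128042221069336
carton S 234 [ 532.1888 -399.2477] [66.8374 70.7503] 24.263700485229492
carton O 227 [506.6388 387.053 ] [55.7472 99.5847] 39.04176330566406
gauge L 30 [ 634.183  -230.3017] 66.65562438964844 [ 633.6111 -230.2024] [64.5536 65.9941]
gauge M 25 [412.0459 199.6975] 51.85355758666992 [412.1582 199.814 ] [50.2795 51.1132]
gauge S 21 [662.5561  -0.7265] 39.52045440673828 [662.7817  -0.3346] [37.1809 39.0557]
gauge O 118 [ 434.5691 -201.032 ] [31.3764 74.044 ] 30.242380142211914
```

```bash
cat > go.py <<'E'
import sys
from h import *
from scipy.spatial.transform import Rotation as Rn
x,y,z,yaw=map(float,sys.argv[1:5])
s=manip.sense();R=s["tcp_rot"];p=s["eef_pos"]
c,n=np.cos(yaw),np.sin(yaw)
T=np.array([[c,n,0],[n,-c,0],[0,0,-1.]])
print("t",s["time"],"p",np.round(p,4),"gap",round(s["finger_gap"],4),"F",np.round(s["ft_force"],2),"q",np.round(s["qpos"],2),"tips",getattr(manip,"tips_ahead",None))
print("shift cm",np.round(R.T@(np.array([x,y,z])-p)*100,2),"turn",np.round(Rn.from_matrix(R.T@T).as_rotvec(),4))
E
python3 go.py .634 -.2302 .16 1.5708
```

```text
t 1.35 p [ 0.1206 -0.5109  0.2533] gap 0.0851 F [-0.51 -0.11 -1.22] q [-1.48  0.29 -0.15  1.13  0.    1.43] tips 0.022
shift cm [ 56.41 -15.53   9.33] turn [-0.     -0.     -1.3389]
```

Call:
{"name": "servo_tool", "arguments": {"targets": "56.4 -15.5 5 0 0 -1.339 -1;56.4 -15.5 5 0 0 -1.339 -1;56.4 -15.5 5 0 0 -1.339 -1;56.4 -15.5 5 0 0 -1.339 -1;56.4 -15.5 5 0 0 -1.339 -1;56.4 -15.5 5 0 0 -1.339 -1;56.4 -15.5 5 0 0 -1.339 -1;56.4 -15.5 5 0 0 -1.339 -1;56.4 -15.5 5 0 0 -1.339 -1;56.4 -15.5 5 0 0 -1.339 -1;56.4 -15.5 5 0 0 -1.339 -1;56.4 -15.5 5 0 0 -1.339 -1", "force": 40}}

```text
time: 2.55
eef_pos: [0.6362, -0.2285, 0.2027]
tcp_rot: [[-0.001, 1.0, 0.0], [1.0, 0.001, 0.0], [0.0, 0.0, -1.0]]
ft_force: [-0.0, -0.9, -0.2]
finger_gap: 0.0853
```

Call:
{"name": "servo_tool", "arguments": {"targets": "0 0 8 0 0 0 -1;0 0 8 0 0 0 -1;0 0 8 0 0 0 -1;0 0 8 0 0 0 -1"}}

```text
time: 2.95
eef_pos: [0.6339, -0.2306, 0.1238]
tcp_rot: [[0.0, 1.0, -0.0], [1.0, -0.0, 0.0], [0.0, -0.0, -1.0]]
ft_force: [-0.1, -0.2, 0.1]
finger_gap: 0.0857
```

```bash
python3 go.py .634 -.2302 .045 1.5708; python3 - <<'E'
from h import *
im=manip.get_image("scene"); cv2.imwrite("pics/s1.png",cv2.resize(im[100:260,130:330,::-1],None,fx=3.7,fy=3.7,interpolation=cv2.INTER_CUBIC))
E
```

```text
t 2.95 p [ 0.6339 -0.2306  0.1238] gap 0.0857 F [-0.12 -0.24  0.12] q [-0.46  0.66  0.1   1.01  0.    1.11] tips 0.022
shift cm [0.04 0.02 7.88] turn [-0.0005 -0.0003 -0.0002]
```

View pics/s1.png

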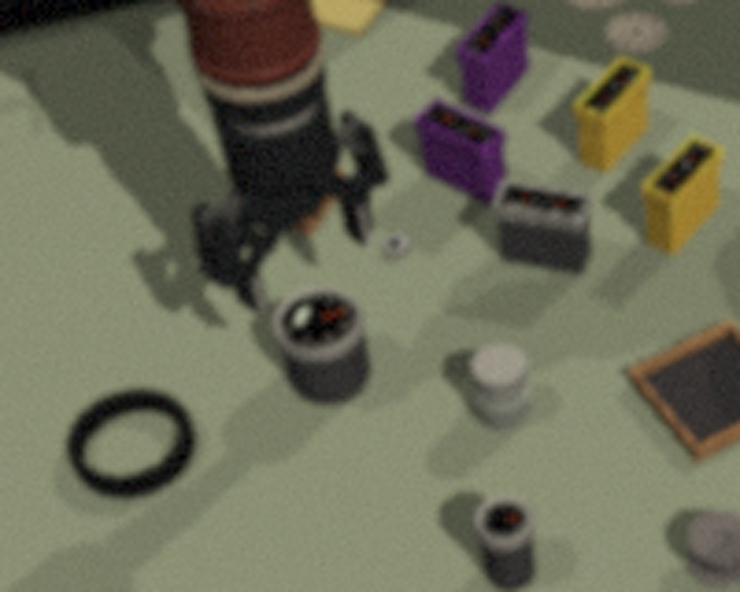

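```bash
python3 - <<'E'
from h import *
for P in [(.6336,-.2302,.066),(.412,.1998,.066),(.6627,-.0005,.066),(.6339,-.2306,.115),(.6339+.0425,-.2306,.115),(.6339-.0425,-.2306,.115)]: print(P,proj("scene",P)[0], (proj("scene",P)[0]-[130,100])*3.7)
E
```

```text
(0.6336, -0.2302, 0.066) [216.61379336 185.4800993 ] [320.47103543 316.2763674 ]
(0.412, 0.1998, 0.066) [392.73972717 225.10958411] [972.13699055 462.90546122]
(0.6627, -0.0005, 0.066) [266.83334364 239.37573241] [506.28337148 515.69020991]
(0.6339, -0.2306, 0.115) [213.59382957 173.08141696] [309.29716939 270.40124276]
(0.6764, -0.2306, 0.115) [200.7916385  181.75681893] [261.92906245 302.50023005]
(0.5914, -0.2306, 0.115) [226.00345821 164.67203483] [355.21279537 239.28652886]
```

The picture shows the open fingers straddling the line above the large gauge, and the projections match: fingertips at crop (262,305)/(362,240), gauge top at about (320,322). I'll descend and grasp.

Call:
{"name": "servo_tool", "arguments": {"targets": "0 0 3 0 0 0 -1;0 0 6 0 0 0 -1;0 0 7.9 0 0 0 -1;0 0 7.9 0 0 0 -1;0 0 7.9 0 0 0 -1;0 0 7.9 0 0 0 0.6;0 0 7.9 0 0 0 0.6;0 0 7.9 0 0 0 0.6;0 0 7.9 0 0 0 0.6;0 0 7.9 0 0 0 0.6;0 0 7.9 0 0 0 0.6", "force": 40}}

```text
time: 4.1
eef_pos: [0.6351, -0.2313, 0.0468]
tcp_rot: [[0.0, 1.0, 0.003], [1.0, -0.0, -0.002], [-0.002, 0.003, -1.0]]
ft_force: [-1.3, 0.4, 7.5]
finger_gap: 0.0651
```

Call:
{"name": "servo_tool", "arguments": {"targets": "0 0 -2 0 0 0 0.6;0 0 -5 0 0 0 0.6;0 0 -9 0 0 0 0.6;0 0 -12 0 0 0 0.6;0 0 -12 0 0 0 0.6;0 0 -12 0 0 0 0.6"}}

```text
time: 4.7
eef_pos: [0.6343, -0.2307, 0.1654]
tcp_rot: [[0.0, 1.0, 0.002], [1.0, -0.0, -0.001], [-0.001, 0.002, -1.0]]
ft_force: [0.4, -0.2, -3.6]
finger_gap: 0.0655
```

```bash
python3 go.py .4483 -.0055 .15 1.5708; python3 - <<'E'
from h import *
im=manip.get_image("scene"); cv2.imwrite("pics/s2.png",cv2.resize(im[60:300,130:430,::-1],None,fx=2.5,fy=2.5,interpolation=cv2.INTER_CUBIC))
E
```

```text
t 4.7 p [ 0.6343 -0.2307  0.1654] gap 0.0655 F [ 0.42 -0.18 -3.56] q [-0.46  0.63  0.15  1.09  0.    1.11] tips 0.022
shift cm [ 22.52 -18.61   1.48] turn [ 0.0018  0.0008 -0.0001]
```

View pics/s2.png

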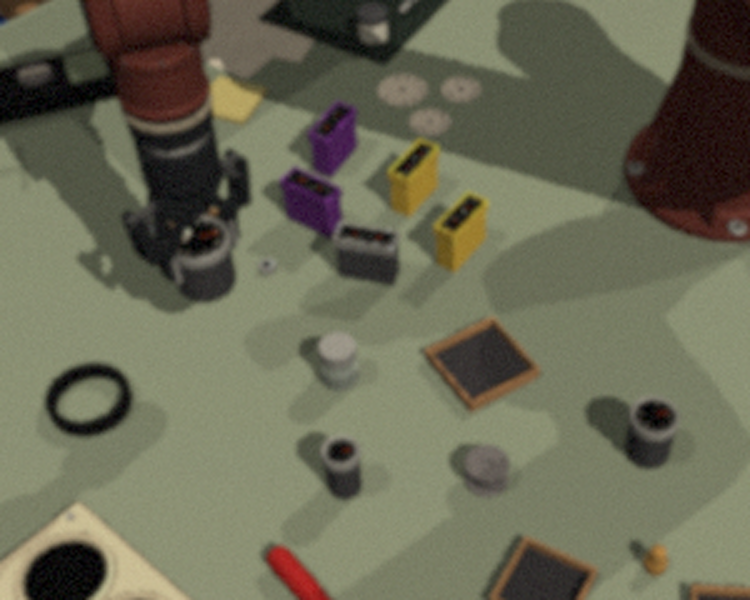

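The large gauge is held upright and clear of the bench (crop (203,260)). I'll carry it to the large carton.

Call:
{"name": "servo_tool", "arguments": {"targets": "4 -3.3 0 0 0 0 0.6;8 -6.6 0 0 0 0 0.6;12 -9.9 0 0 0 0 0.6;16 -13.2 0 0 0 0 0.6;20 -16.5 0 0 0 0 0.6;22.5 -18.6 0 0 0 0 0.6;22.5 -18.6 2 0 0 0 0.6;22.5 -18.6 5 0 0 0 0.6;22.5 -18.6 7 0 0 0 0.6;22.5 -18.6 9 0 0 0 0.6;22.5 -18.6 9 0 0 0 0.6;22.5 -18.6 9 0 0 0 0.6"}}

```text
time: 5.95
eef_pos: [0.447, -0.0054, 0.0739]
tcp_rot: [[0.0, 1.0, -0.002], [1.0, -0.0, 0.0], [0.0, -0.002, -1.0]]
ft_force: [-0.5, 0.6, -1.7]
finger_gap: 0.0652
```

```bash
python3 go.py .4483 -.0055 .051 1.5708; python3 - <<'E'
from h import *
im=manip.get_image("scene"); cv2.imwrite("pics/s3.png",cv2.resize(im[100:260,230:430,::-1],None,fx=3.7,fy=3.7,interpolation=cv2.INTER_CUBIC))
E
```

```text
t 5.95 p [ 0.447  -0.0054  0.0739] gap 0.0652 F [-0.54  0.59 -1.69] q [-0.18  0.35 -0.62  0.61  0.    1.39] tips 0.022
shift cm [-0.01  0.13  2.29] turn [-0.0022 -0.0004 -0.0001]
```

View pics/s3.png

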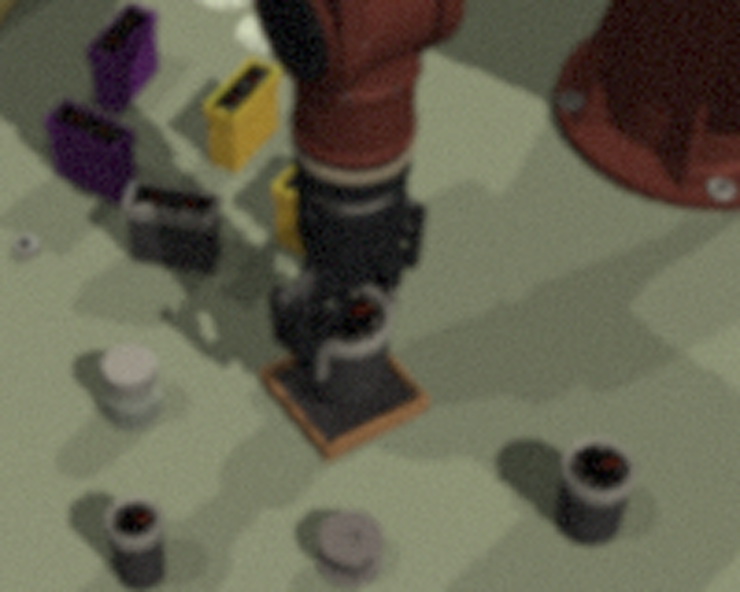

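Call:
{"name": "servo_tool", "arguments": {"targets": "0 0.1 0.7 0 0 0 0.6;0 0.1 1.4 0 0 0 0.6;0 0.1 1.8 0 0 0 0.6;0 0.1 2.05 0 0 0 0.6;0 0.1 2.15 0 0 0 0.6;0 0.1 2.15 0 0 0 0.6"}}

```text
time: 6.6
eef_pos: [0.4489, -0.0055, 0.0527]
tcp_rot: [[-0.0, 1.0, -0.0], [1.0, 0.0, 0.0], [0.0, -0.0, -1.0]]
ft_force: [0.3, -0.3, -2.2]
finger_gap: 0.065
```

Call:
{"name": "servo_tool", "arguments": {"targets": "0 0 0.1 0 0 0 0.6;0 0 0.1 0 0 0 0.6;0 0 0.2 0 0 0 0.6;0 0 0.2 0 0 0 0.6"}}

```text
time: 7.0
eef_pos: [0.4491, -0.0056, 0.0509]
tcp_rot: [[0.0, 1.0, 0.0], [1.0, -0.0, -0.0], [-0.0, 0.0, -1.0]]
ft_force: [0.0, -0.2, -3.0]
finger_gap: 0.065
```

Call:
{"name": "servo_tool", "arguments": {"targets": "0 0 0.05 0 0 0 0.6;0 0 0.1 0 0 0 0.6;0 0 0.1 0 0 0 0.6;0 0 0.1 0 0 0 0.6"}}

```text
time: 7.4
eef_pos: [0.4491, -0.0055, 0.0508]
tcp_rot: [[-0.0, 1.0, 0.001], [1.0, 0.0, -0.0], [-0.0, 0.001, -1.0]]
ft_force: [-4.7, 1.8, 15.7]
finger_gap: 0.0651
```

Call:
{"name": "servo_tool", "arguments": {"targets": "0 0 -0.05 0 0 0 0.6;0 0 -0.05 0 0 0 -1;0 0 -0.05 0 0 0 -1;0 0 -0.05 0 0 0 -1;0 0 -0.05 0 0 0 -1;0 0 -3 0 0 0 -1;0 0 -7 0 0 0 -1;0 0 -11 0 0 0 -1;0 0 -11 0 0 0 -1;0 0 -11 0 0 0 -1"}}

```text
time: 8.4
eef_pos: [0.4495, -0.0057, 0.1604]
tcp_rot: [[0.0, 1.0, 0.002], [1.0, -0.0, -0.0], [-0.0, 0.002, -1.0]]
ft_force: [0.7, -0.5, -0.4]
finger_gap: 0.0855
```

```bash
python3 go.py .412 .1998 .16 1.5708
```

```text
t 8.4 p [ 0.4495 -0.0057  0.1604] gap 0.0855 F [ 0.72 -0.48 -0.4 ] q [-0.18  0.23 -0.5   0.84 -0.    1.4 ] tips 0.022
shift cm [ 2.055e+01 -3.750e+00  2.000e-02] turn [ 0.0019  0.0004 -0.    ]
```

Call:
{"name": "servo_tool", "arguments": {"targets": "4 -0.8 0 0 0 0 -1;8 -1.6 0 0 0 0 -1;12 -2.3 0 0 0 0 -1;16 -3 0 0 0 0 -1;20.5 -3.75 0 0 0 0 -1;20.5 -3.75 0 0 0 0 -1;20.5 -3.75 3 0 0 0 -1;20.5 -3.75 3 0 0 0 -1;20.5 -3.75 3 0 0 0 -1"}}

```text
time: 9.3
eef_pos: [0.4104, 0.1987, 0.129]
tcp_rot: [[0.001, 1.0, -0.003], [1.0, -0.001, -0.001], [-0.001, -0.003, -1.0]]
ft_force: [-0.7, -0.9, -0.2]
finger_gap: 0.0856
```

```bash
python3 go.py .412 .1998 .045 1.5708;  python3 - <<'E'
from h import *
im=manip.get_image("scene"); cv2.imwrite("pics/s4.png",cv2.resize(im[100:310,250:500,::-1],None,fx=2.8,fy=2.8,interpolation=cv2.INTER_CUBIC))
E
```

```text
t 9.3 p [0.4104 0.1987 0.129 ] gap 0.0856 F [-0.68 -0.95 -0.19] q [ 0.29  0.28 -0.53  0.77 -0.    1.86] tips 0.022
shift cm [0.12 0.19 8.4 ] turn [-0.0031  0.001  -0.0006]
```

View pics/s4.png

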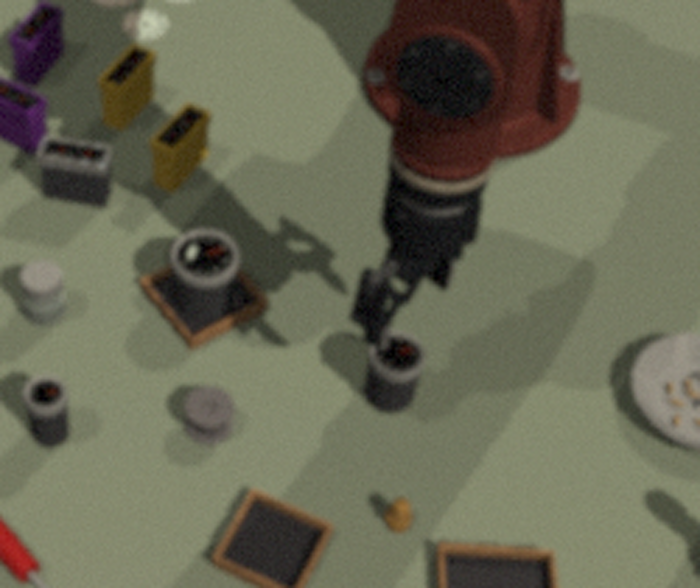

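The large gauge stands upright in its carton at crop (205,270). The fingers are above the medium gauge at (395,365). I'll grasp it next.

Call:
{"name": "servo_tool", "arguments": {"targets": "0 0 3 0 0 0 -1;0 0 6 0 0 0 -1;0 0 8.2 0 0 0 -1;0 0 8.4 0 0 0 -1;0 0 8.4 0 0 0 -1;0 0 8.4 0 0 0 0.8;0 0 8.4 0 0 0 0.8;0 0 8.4 0 0 0 0.8;0 0 8.4 0 0 0 0.8;0 0 8.4 0 0 0 0.8;0 0 8.4 0 0 0 0.8;0 0 8.4 0 0 0 0.8"}}

```text
time: 10.55
eef_pos: [0.4124, 0.1997, 0.0471]
tcp_rot: [[0.0, 1.0, 0.002], [1.0, -0.0, 0.0], [0.0, 0.002, -1.0]]
ft_force: [0.1, -1.4, 8.8]
finger_gap: 0.0515
```

Call:
{"name": "servo_tool", "arguments": {"targets": "0 0 -2 0 0 0 0.8;0 0 -5 0 0 0 0.8;0 0 -8 0 0 0 0.8;0 0 -9 0 0 0 0.8;0.6 4 -9 0 0 0 0.8;1.2 8 -9 0 0 0 0.8;1.8 12 -9 0 0 0 0.8;2.3 16 -9 0 0 0 0.8;2.7 20.1 -9 0 0 0 0.8;2.7 20.1 -9 0 0 0 0.8;2.7 20.1 -6 0 0 0 0.8;2.7 20.1 -3 0 0 0 0.8"}}

```text
time: 11.75
eef_pos: [0.6124, 0.2264, 0.0748]
tcp_rot: [[0.0, 1.0, 0.001], [1.0, -0.0, 0.0], [0.0, 0.001, -1.0]]
ft_force: [-0.1, 0.5, -3.2]
finger_gap: 0.051
```

Call:
{"name": "servo_tool", "arguments": {"targets": "0 0 0 0 0 0 0.8;0 0 0 0 0 0 0.8;0 0 0 0 0 0 0.8"}}

```text
time: 12.05
eef_pos: [0.6132, 0.2267, 0.0774]
tcp_rot: [[-0.0, 1.0, 0.002], [1.0, 0.0, 0.0], [0.0, 0.002, -1.0]]
ft_force: [0.1, 0.4, -1.8]
finger_gap: 0.0515
```

```bash
python3 go.py .6129 .2271 .051 1.5708;  python3 - <<'E'
from h import *
im=manip.get_image("scene"); cv2.imwrite("pics/s5.png",cv2.resize(im[180:340,250:450,::-1],None,fx=3.7,fy=3.7,interpolation=cv2.INTER_CUBIC))
E
```

```text
t 12.05 p [0.6132 0.2267 0.0774] gap 0.0515 F [ 0.13  0.44 -1.83] q [ 0.24  0.66 -0.03  0.87 -0.    1.81] tips 0.022
shift cm [ 0.04 -0.03  2.64] turn [ 0.002  -0.0005  0.    ]
```

View pics/s5.png

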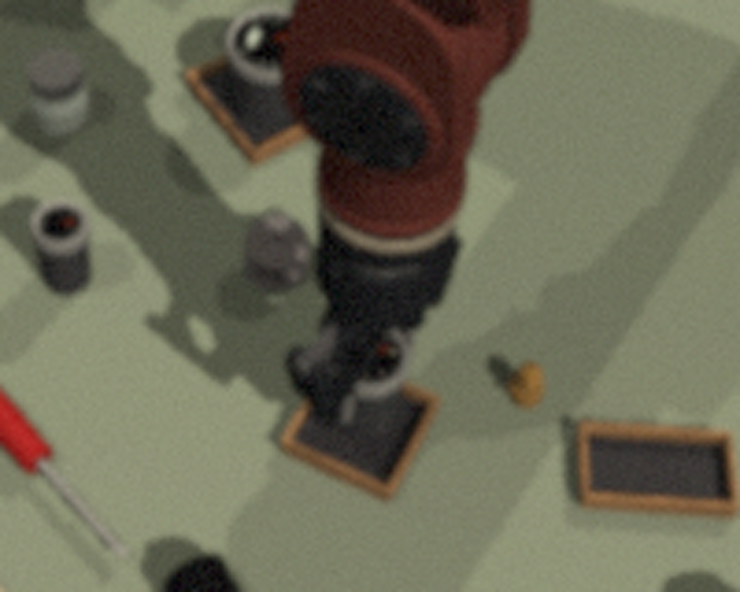

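Call:
{"name": "servo_tool", "arguments": {"targets": "0 0 0.8 0 0 0 0.8;0 0 1.6 0 0 0 0.8;0 0 2 0 0 0 0.8;0 0 2.2 0 0 0 0.8;0 0 2.3 0 0 0 0.8;0 0 2.4 0 0 0 0.8;0 0 2.45 0 0 0 0.8;0 0 2.45 0 0 0 0.8"}}

```text
time: 12.9
eef_pos: [0.6125, 0.2265, 0.0514]
tcp_rot: [[0.0, 1.0, 0.0], [1.0, -0.0, 0.0], [0.0, 0.0, -1.0]]
ft_force: [-0.1, -0.5, -2.8]
finger_gap: 0.0513
```

Call:
{"name": "servo_tool", "arguments": {"targets": "0 0 0.05 0 0 0 0.8;0 0 0.1 0 0 0 0.8;0 0 0.1 0 0 0 0.8;0 0 0.1 0 0 0 0.8"}}

```text
time: 13.3
eef_pos: [0.6126, 0.2265, 0.0511]
tcp_rot: [[0.0, 1.0, 0.001], [1.0, -0.0, 0.0], [0.0, 0.001, -1.0]]
ft_force: [-2.0, -1.0, 5.6]
finger_gap: 0.0512
```

Call:
{"name": "servo_tool", "arguments": {"targets": "0 0 0 0 0 0 -1;0 0 0 0 0 0 -1;0 0 0 0 0 0 -1;0 0 0 0 0 0 -1;0 0 0 0 0 0 -1;0 0 -3 0 0 0 -1;0 0 -7 0 0 0 -1;0 0 -9.5 0 0 0 -1;0 0 -10 0 0 0 -1;0 0 -10 0 0 0 -1"}}

```text
time: 14.3
eef_pos: [0.6129, 0.2266, 0.151]
tcp_rot: [[0.0, 1.0, 0.002], [1.0, -0.0, 0.0], [0.0, 0.002, -1.0]]
ft_force: [0.5, -1.1, -0.8]
finger_gap: 0.0852
```

```bash
python3 go.py .6627 -.0005 .13 1.5708
```

```text
t 14.3 p [0.6129 0.2266 0.151 ] gap 0.0852 F [ 0.5  -1.07 -0.79] q [ 0.24  0.6   0.06  1.03 -0.    1.81] tips 0.022
shift cm [-22.71   4.98   2.1 ] turn [ 0.0016 -0.0004 -0.    ]
```

Call:
{"name": "servo_tool", "arguments": {"targets": "-4 1 0 0 0 0 -1;-8 2 0 0 0 0 -1;-12 3 0 0 0 0 -1;-16 4 0 0 0 0 -1;-20 4.6 0 0 0 0 -1;-22.7 5 0 0 0 0 -1;-22.7 5 1 0 0 0 -1;-22.7 5 2.1 0 0 0 -1;-22.7 5 2.1 0 0 0 -1;-22.7 5 2.1 0 0 0 -1;-22.7 5 2.1 0 0 0 -1"}}

```text
time: 15.4
eef_pos: [0.6624, 0.0005, 0.1294]
tcp_rot: [[-0.001, 1.0, 0.0], [1.0, 0.001, 0.0], [0.0, 0.0, -1.0]]
ft_force: [0.5, -0.2, 0.1]
finger_gap: 0.0853
```

```bash
python3 go.py .6627 -.0005 .045 1.5708;  python3 - <<'E'
from h import *
im=manip.get_image("scene"); cv2.imwrite("pics/s6.png",cv2.resize(im[150:350,210:460,::-1],None,fx=2.9,fy=2.9,interpolation=cv2.INTER_CUBIC))
E
```

```text
t 15.4 p [6.624e-01 5.000e-04 1.294e-01] gap 0.0853 F [ 0.55 -0.23  0.08] q [-0.11  0.63  0.06  1.    0.    1.46] tips 0.022
shift cm [-0.1   0.03  8.44] turn [ 0.     -0.      0.0014]
```

View pics/s6.png

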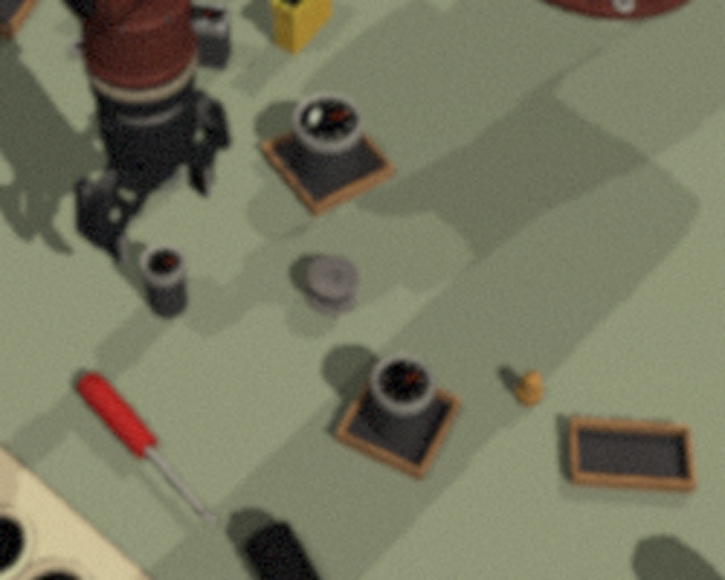

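Medium now stands in its carton (crop (402,385)), and large is still in place. I'll grasp the small gauge at (165,280).

Call:
{"name": "servo_tool", "arguments": {"targets": "0 0 3 0 0 0 -1;0 0 6 0 0 0 -1;0 0 8.2 0 0 0 -1;0 0 8.4 0 0 0 -1;0 0 8.4 0 0 0 -1;0 0 8.4 0 0 0 1;0 0 8.4 0 0 0 1;0 0 8.4 0 0 0 1;0 0 8.4 0 0 0 1;0 0 8.4 0 0 0 1;0 0 8.4 0 0 0 1;0 0 8.4 0 0 0 1"}}

```text
time: 16.65
eef_pos: [0.6631, -0.0006, 0.0465]
tcp_rot: [[0.0, 1.0, 0.002], [1.0, -0.0, -0.0], [-0.0, 0.002, -1.0]]
ft_force: [0.3, 0.2, 5.7]
finger_gap: 0.0392
```

Call:
{"name": "servo_tool", "arguments": {"targets": "0 0 -2 0 0 0 1;0 0 -5 0 0 0 1;0 0 -8 0 0 0 1;0 0 -9 0 0 0 1;-4 -1.3 -9 0 0 0 1;-8 -2.6 -9 0 0 0 1;-12 -3.9 -9 0 0 0 1;-16 -5.2 -9 0 0 0 1;-20 -6.5 -9 0 0 0 1;-24 -7.9 -9 0 0 0 1;-28 -9.2 -9 0 0 0 1;-32 -10.5 -9 0 0 0 1"}}

```text
time: 17.85
eef_pos: [0.5563, -0.3219, 0.1344]
tcp_rot: [[0.0, 1.0, -0.001], [1.0, -0.0, 0.001], [0.001, -0.001, -1.0]]
ft_force: [-0.2, 0.4, -1.7]
finger_gap: 0.0393
```

```bash
python3 go.py .5322 -.3992 .13 1.5708
```

```text
t 17.85 p [ 0.5563 -0.3219  0.1344] gap 0.0393 F [-0.17  0.36 -1.73] q [-0.64  0.59  0.    0.98  0.    0.93] tips 0.022
shift cm [-7.73 -2.41  0.44] turn [-0.0008 -0.0006 -0.0001]
```

Call:
{"name": "servo_tool", "arguments": {"targets": "-4 -1.3 0 0 0 0 1;-7.85 -2.5 0 0 0 0 1;-7.85 -2.5 0 0 0 0 1;-7.85 -2.5 2 0 0 0 1;-7.85 -2.5 4 0 0 0 1;-7.85 -2.5 6 0 0 0 1;-7.85 -2.5 6 0 0 0 1;-7.85 -2.5 6 0 0 0 1;-7.85 -2.5 6 0 0 0 1"}}

```text
time: 18.75
eef_pos: [0.533, -0.3993, 0.0763]
tcp_rot: [[-0.0, 1.0, 0.001], [1.0, 0.0, -0.001], [-0.001, 0.001, -1.0]]
ft_force: [0.1, 0.1, -1.1]
finger_gap: 0.0389
```

```bash
python3 go.py .5322 -.3992 .051 1.5708;  python3 - <<'E'
from h import *
im=manip.get_image("scene"); cv2.imwrite("pics/s7.png",cv2.resize(im[70:230,130:330,::-1],None,fx=3.7,fy=3.7,interpolation=cv2.INTER_CUBIC))
E
```

```text
t 18.75 p [ 0.533  -0.3993  0.0763] gap 0.0389 F [ 0.07  0.12 -1.05] q [-0.75  0.69  0.01  0.89  0.    0.82] tips 0.022
shift cm [ 0.01 -0.09  2.53] turn [0.0011 0.001  0.0002]
```

View pics/s7.png

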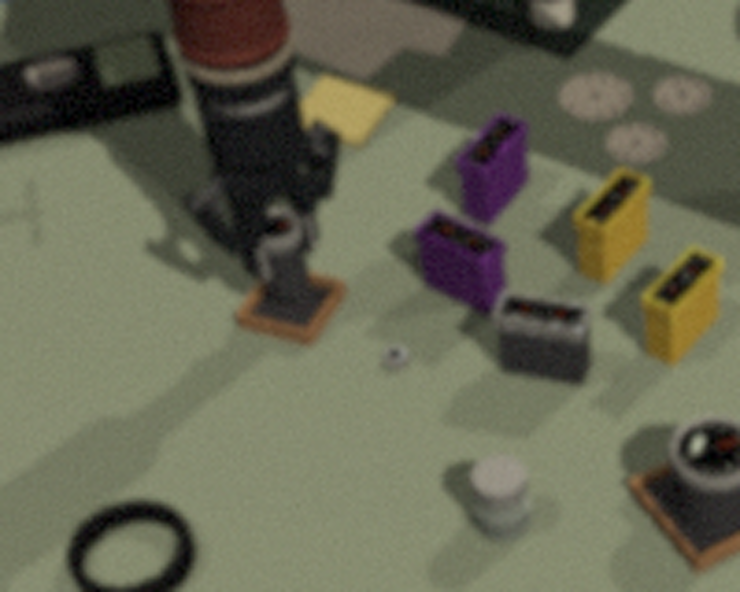

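Call:
{"name": "servo_tool", "arguments": {"targets": "0 0 0.8 0 0 0 1;0 0 1.6 0 0 0 1;0 0 2 0 0 0 1;0 0 2.2 0 0 0 1;0 0 2.3 0 0 0 1;0 0 2.4 0 0 0 1;0 0 2.45 0 0 0 1;0 0 2.45 0 0 0 1"}}

```text
time: 19.6
eef_pos: [0.5325, -0.3991, 0.0509]
tcp_rot: [[0.0, 1.0, 0.0], [1.0, -0.0, -0.0], [-0.0, 0.0, -1.0]]
ft_force: [-0.2, 0.3, -1.9]
finger_gap: 0.0393
```

Call:
{"name": "servo_tool", "arguments": {"targets": "0 0 0.05 0 0 0 1;0 0 0.1 0 0 0 1;0 0 0.1 0 0 0 1"}}

```text
time: 19.9
eef_pos: [0.5326, -0.3992, 0.0505]
tcp_rot: [[-0.0, 1.0, 0.0], [1.0, 0.0, -0.0], [-0.0, 0.0, -1.0]]
ft_force: [-1.6, 1.7, 4.4]
finger_gap: 0.0392
```

Call:
{"name": "servo_tool", "arguments": {"targets": "0 0 0 0 0 0 -0.4;0 0 0 0 0 0 -0.4;0 0 0 0 0 0 -0.4;0 0 0 0 0 0 -0.4;0 0 0 0 0 0 -0.4;0 0 -3 0 0 0 -0.4;0 0 -7 0 0 0 -0.4;0 0 -10 0 0 0 -0.4;0 0 -10 0 0 0 -0.4;0 0 -10 0 0 0 -0.4"}}

```text
time: 20.9
eef_pos: [0.5327, -0.3993, 0.1504]
tcp_rot: [[-0.0, 1.0, 0.001], [1.0, 0.0, -0.001], [-0.001, 0.001, -1.0]]
ft_force: [-0.6, 0.0, -0.3]
finger_gap: 0.0598
```

```bash
python3 go.py .4346 -.2010 .15 2.0986; python3 meas.py
```

```text
t 20.9 p [ 0.5327 -0.3993  0.1504] gap 0.0598 F [-0.64  0.04 -0.32] q [-0.75  0.62  0.1   1.05  0.    0.82] tips 0.022
shift cm [ 1.983e+01 -9.810e+00  1.000e-02] turn [ 0.0007  0.0012 -0.5278]
carton L 749 [425.3882 -28.1903] [147.5456 126.1116] 76.76481628417969
carton M 203 [612.6237 227.3034] [80.7987 78.5284] 15.242921829223633
carton S 187 [ 510.5353 -410.4922] [117.9506  72.3014] 27.70281410217285
carton O 247 [506.19   386.5334] [57.2164 99.8649] 39.17015838623047Traceback (most recent call last):
  File "meas.py", line 24, in <module>
    if __name__=="__main__": run(manip.get_image("top"))
                             ~~~^^^^^^^^^^^^^^^^^^^^^^^^
  File "meas.py", line 18, in run
    k=1+np.argmax(st[1:,4])
        ~~~~~~~~~^^^^^^^^^^
    return _wrapfunc(a, 'argmax', axis=axis, out=out, **kwds)
    return bound(*args, **kwds)
ValueError: attempt to get argmax of an empty sequence
```

Call:
{"name": "servo_tool", "arguments": {"targets": "4 -2 0 0 0 -0.13 -0.4;8 -4 0 0 0 -0.26 -0.4;12 -6 0 0 0 -0.39 -0.4;16 -8 0 0 0 -0.5 -0.4;19.8 -9.8 0 0 0 -0.528 -0.4;19.8 -9.8 1 0 0 -0.528 -0.4;19.8 -9.8 2 0 0 -0.528 -0.4;19.8 -9.8 2 0 0 -0.528 -0.4;19.8 -9.8 2 0 0 -0.528 -0.4;19.8 -9.8 2 0 0 -0.528 -0.4"}}

```text
time: 21.95
eef_pos: [0.4347, -0.2018, 0.1296]
tcp_rot: [[-0.503, 0.864, -0.0], [0.864, 0.503, 0.0], [0.0, -0.0, -1.0]]
ft_force: [0.1, -0.0, 0.2]
finger_gap: 0.0598
```

```bash
python3 go.py .4346 -.2010 .045 2.0986;  python3 - <<'E'
from h import *
im=manip.get_image("scene"); cv2.imwrite("pics/s8.png",cv2.resize(im[70:230,130:330,::-1],None,fx=3.7,fy=3.7,interpolation=cv2.INTER_CUBIC))
E
```

```text
t 21.95 p [ 0.4347 -0.2018  0.1296] gap 0.0598 F [ 0.13 -0.01  0.15] q [-0.59  0.32 -0.47  0.78 -0.    0.46] tips 0.022
shift cm [0.07 0.03 8.46] turn [-0.0001 -0.0001 -0.0007]
```

View pics/s8.png

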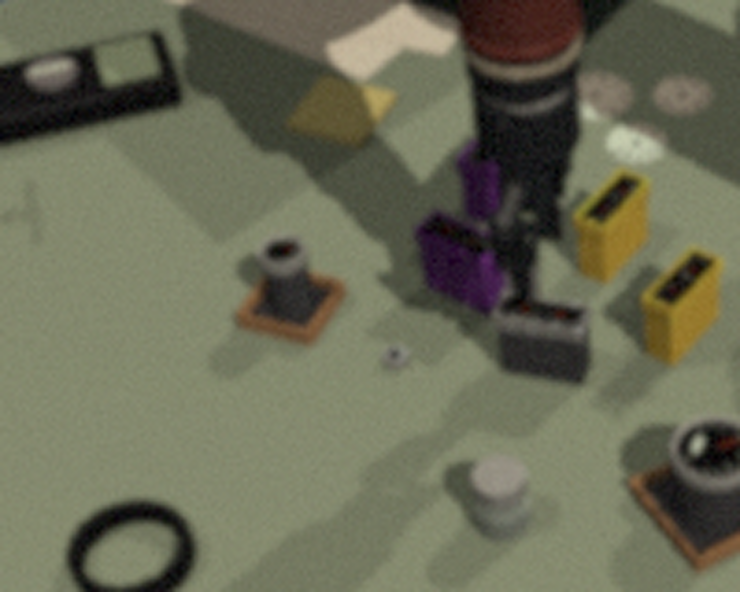

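The small gauge stands in its carton (crop (287,275)). The gripper is above the grey oblong at (543,340), and the fingers clear the purple block by about 45 mm. I'll descend.

Call:
{"name": "servo_tool", "arguments": {"targets": "0 0 3 0 0 0 -0.4;0 0 6 0 0 0 -0.4;0 0 8 0 0 0 -0.4;0 0 8.4 0 0 0 -0.4;0 0 8.4 0 0 0 -0.4;0 0 8.4 0 0 0 1;0 0 8.4 0 0 0 1;0 0 8.4 0 0 0 1;0 0 8.4 0 0 0 1;0 0 8.4 0 0 0 1;0 0 8.4 0 0 0 1"}}

```text
time: 23.1
eef_pos: [0.4352, -0.2016, 0.0469]
tcp_rot: [[-0.504, 0.864, 0.002], [0.864, 0.504, -0.001], [-0.002, 0.001, -1.0]]
ft_force: [-1.1, 0.2, 7.0]
finger_gap: 0.0295
```

Call:
{"name": "servo_tool", "arguments": {"targets": "0 0 -2 0 0 0 1;0 0 -5 0 0 0 1;0 0 -9 0 0 0 1;0 0 -12 0 0 0 1;0 0 -12 0 0 0 1;0 0 -12 0 0 0 1"}}

```text
time: 23.7
eef_pos: [0.4346, -0.2012, 0.1662]
tcp_rot: [[-0.504, 0.864, 0.001], [0.864, 0.504, -0.001], [-0.001, 0.001, -1.0]]
ft_force: [0.3, -0.0, -3.5]
finger_gap: 0.0296
```

```bash
python3 go.py .5065 .387 .165 2.253
```

```text
t 23.7 p [ 0.4346 -0.2012  0.1662] gap 0.0296 F [ 0.32 -0.   -3.46] q [-0.59  0.27 -0.42  0.87  0.    0.46] tips 0.022
shift cm [47.19 35.84  0.08] turn [ 0.0006  0.0014 -0.1542]
```

Call:
{"name": "servo_tool", "arguments": {"targets": "3 2.3 0 0 0 0 1;6 4.6 0 0 0 -0.02 1;9.5 7.2 0 0 0 -0.04 1;13 9.9 0 0 0 -0.05 1;16.5 12.5 0 0 0 -0.06 1;20 15.2 0 0 0 -0.08 1;23.5 17.8 0 0 0 -0.09 1;27 20.5 0 0 0 -0.1 1;30.5 23.2 0 0 0 -0.11 1;34 25.8 0 0 0 -0.12 1;37.5 28.5 0 0 0 -0.13 1;40 30.4 0 0 0 -0.154 1"}}

```text
time: 24.9
eef_pos: [0.4944, 0.3, 0.1638]
tcp_rot: [[-0.632, 0.775, -0.002], [0.775, 0.632, -0.001], [0.001, -0.002, -1.0]]
ft_force: [1.1, -0.5, -2.6]
finger_gap: 0.0294
```

Call:
{"name": "servo_tool", "arguments": {"targets": "0 0 0 0 0 0 1;0 0 0 0 0 0 1"}}

```text
time: 25.1
eef_pos: [0.4942, 0.2978, 0.1639]
tcp_rot: [[-0.631, 0.775, -0.003], [0.775, 0.631, -0.002], [0.001, -0.003, -1.0]]
ft_force: [0.0, -0.4, -1.5]
finger_gap: 0.0297
```

```bash
python3 go.py .5065 .387 .165 2.253
```

```text
t 25.1 p [0.4942 0.2978 0.1639] gap 0.0297 F [ 0.03 -0.44 -1.52] q [ 0.42  0.45 -0.15  0.97 -0.    1.3 ] tips 0.022
shift cm [ 6.15  6.58 -0.13] turn [-0.0033 -0.0007  0.0012]
```

Call:
{"name": "servo_tool", "arguments": {"targets": "3 3.3 0 0 0 0 1;6.1 6.55 0 0 0 0 1;6.1 6.55 0 0 0 0 1;6.1 6.55 3 0 0 0 1;6.1 6.55 6 0 0 0 1;6.1 6.55 8.5 0 0 0 1;6.1 6.55 9 0 0 0 1;6.1 6.55 9 0 0 0 1;6.1 6.55 9 0 0 0 1"}}

```text
time: 26.0
eef_pos: [0.5086, 0.386, 0.0769]
tcp_rot: [[-0.63, 0.777, 0.001], [0.777, 0.63, 0.001], [-0.0, 0.001, -1.0]]
ft_force: [-0.5, 0.2, -1.6]
finger_gap: 0.0298
```

```bash
python3 go.py .5065 .387 .0509 2.253;  python3 - <<'E'
from h import *
im=manip.get_image("scene"); cv2.imwrite("pics/s9.png",cv2.resize(im[180:340,330:530,::-1],None,fx=3.7,fy=3.7,interpolation=cv2.INTER_CUBIC))
im=manip.get_image("top"); cv2.imwrite("pics/t9.png",cv2.resize(im[100:260,80:280,::-1],None,fx=3.7,fy=3.7,interpolation=cv2.INTER_CUBIC))
E
```

```text
t 26.0 p [0.5086 0.386  0.0769] gap 0.0298 F [-0.49  0.22 -1.57] q [ 0.53  0.64 -0.08  0.85 -0.    1.42] tips 0.022
shift cm [ 0.21 -0.11  2.6 ] turn [ 0.0012  0.0003 -0.001 ]
```

View pics/s9.png

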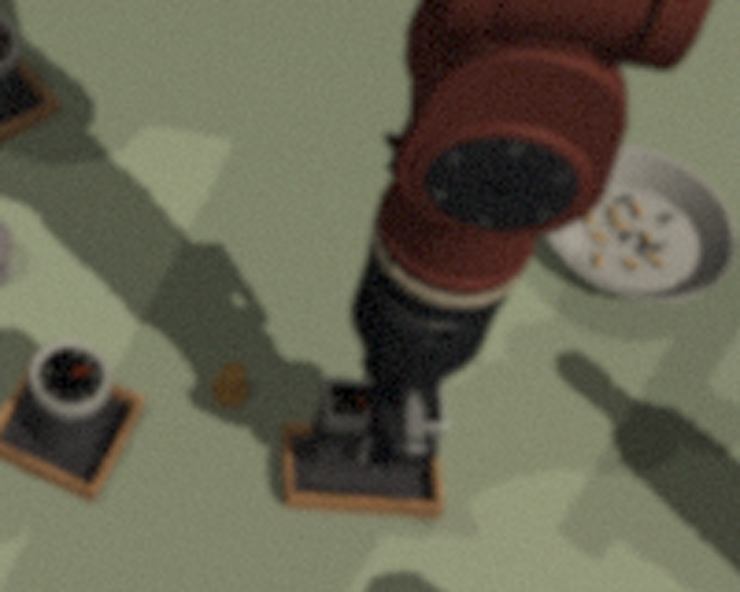

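View pics/t9.png

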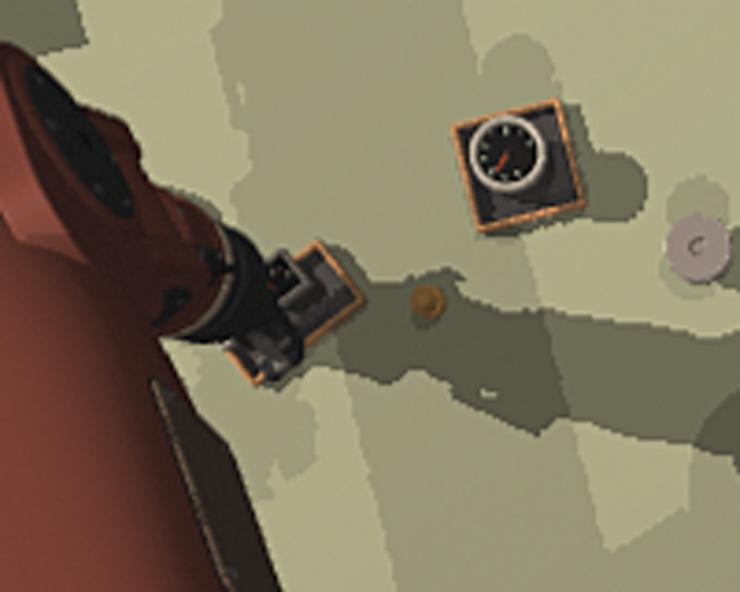

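The oblong gauge is held over the oblong carton, aligned with it (scene crop (360,450)). I'll correct about 2 mm and lower it.

Call:
{"name": "servo_tool", "arguments": {"targets": "0.15 -0.1 0.5 0 0 0 1;0.15 -0.1 1.2 0 0 0 1;0.15 -0.1 1.8 0 0 0 1;0.15 -0.1 2.1 0 0 0 1;0.15 -0.1 2.3 0 0 0 1;0.15 -0.1 2.4 0 0 0 1;0.15 -0.1 2.45 0 0 0 1;0.15 -0.1 2.45 0 0 0 1"}}

```text
time: 26.9
eef_pos: [0.5063, 0.3868, 0.0514]
tcp_rot: [[-0.63, 0.776, 0.0], [0.776, 0.63, 0.0], [-0.0, 0.0, -1.0]]
ft_force: [-0.2, -0.7, -1.9]
finger_gap: 0.0295
```

Call:
{"name": "servo_tool", "arguments": {"targets": "0 0 0.05 0 0 0 1;0 0 0.1 0 0 0 1;0 0 0.1 0 0 0 1"}}

```text
time: 27.2
eef_pos: [0.5063, 0.3869, 0.051]
tcp_rot: [[-0.63, 0.776, 0.001], [0.776, 0.63, 0.0], [-0.0, 0.001, -1.0]]
ft_force: [-1.3, 0.3, 5.0]
finger_gap: 0.0295
```

Contact, at the expected height. I'll release, lift, and move the arm back toward the base.

Call:
{"name": "servo_tool", "arguments": {"targets": "0 0 0 0 0 0 -0.4;0 0 0 0 0 0 -0.4;0 0 0 0 0 0 -0.4;0 0 0 0 0 0 -0.4;0 0 0 0 0 0 -0.4;0 0 -3 0 0 0 -0.4;0 0 -7 0 0 0 -0.4;0 0 -11 0 0 0 -0.4;0 0 -15 0 0 0 -0.4;0 0 -17 0 0 0 -0.4"}}

```text
time: 28.2
eef_pos: [0.5073, 0.3875, 0.2243]
tcp_rot: [[-0.63, 0.776, 0.004], [0.776, 0.63, 0.002], [-0.001, 0.005, -1.0]]
ft_force: [0.4, 0.1, 1.1]
finger_gap: 0.0601
```

```bash
python3 go.py .25 .42 .24 2.253
```

```text
t 28.2 p [0.5073 0.3875 0.2243] gap 0.0601 F [0.44 0.1  1.13] q [ 0.54  0.52  0.12  1.17 -0.    1.43] tips 0.022
shift cm [ 18.74 -17.91  -1.67] turn [ 0.0047  0.0007 -0.0002]
```

Call:
{"name": "servo_tool", "arguments": {"targets": "3 -2.9 -1 0 0 0 -0.4;6 -5.8 -1 0 0 0 -0.4;9 -8.7 -1 0 0 0 -0.4;12 -11.6 -1 0 0 0 -0.4;15 -14.5 -1 0 0 0 -0.4;18.5 -17.9 -1 0 0 0 -0.4;18.5 -17.9 -1 0 0 0 -0.4;18.5 -17.9 -1 0 0 0 -0.4;18.5 -17.9 -1 0 0 0 -0.4"}}

```text
time: 29.1
eef_pos: [0.2514, 0.4178, 0.2305]
tcp_rot: [[-0.63, 0.776, 0.001], [0.776, 0.63, 0.0], [-0.0, 0.001, -1.0]]
ft_force: [-0.1, 0.7, 0.3]
finger_gap: 0.0598
```

```bash
python3 - <<'E'
from h import *
im=manip.get_image("scene"); cv2.imwrite("pics/s10.png",im[:,:,::-1])
im=manip.get_image("top"); cv2.imwrite("pics/t10.png",cv2.resize(im[80:300,100:500,::-1],None,fx=2,fy=2,interpolation=cv2.INTER_CUBIC))
E
sed -i 's/"L":(399,136,18),"M":(227,221,14),"S":(308,123,11),"O":(388,213,18)/"L":(309,203,18),"M":(217,141,14),"S":(467,176,11),"O":(153,180,21)/;s/\.066)/.070)/' meas.py
python3 meas.py
```

```text
carton L 205 [448.3391  -5.4967] [92.9914 91.6778] 76.63493347167969
carton M 154 [613.4464 227.6454] [78.9876 78.5608] 15.009190559387207
carton S 174 [ 532.1111 -398.7781] [66.6697 70.1753] 23.811206817626953
carton O 115 [506.6556 386.6665] [54.1624 98.9486] 40.01940155029297
gauge L 32 [448.4864  -5.1524] 65.3671875 [448.7281  -5.0078] [63.8453 64.5363]
gauge M 23 [625.1832 222.8451] 76.75997161865234 [620.4952 225.121 ] [59.028  78.3473]
gauge S 20 [ 532.4111 -405.4426] 56.8632698059082 [ 530.8308 -401.1917] [43.4661 58.6976]
gauge O 193 [508.6273 377.2252] [45.0684 99.2455] 43.21154022216797
```

View pics/s10.png

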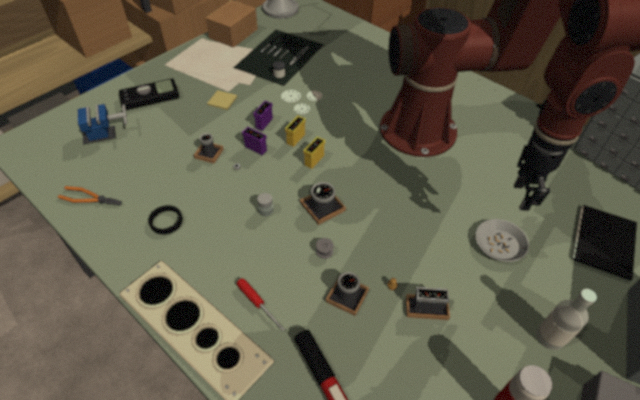

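View pics/t10.png

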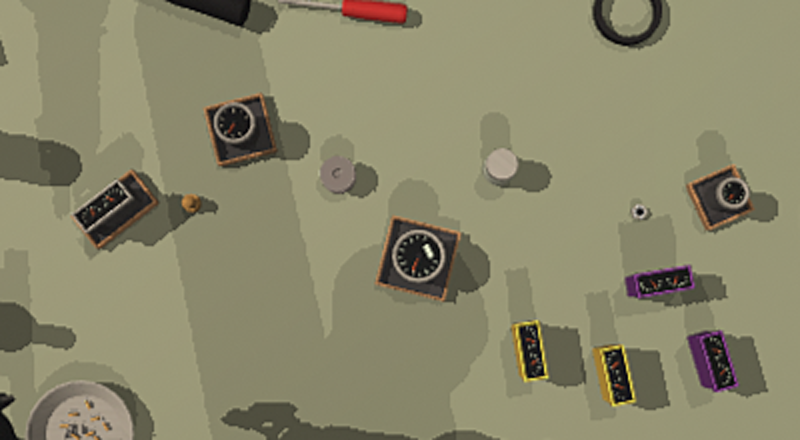

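Both views show all four instruments dial up in their own cartons, with the jar, spool and look-alikes in place. My rim mask merged with the carton edges for M, S and O, so I'll check those from the picture positions.

```bash
python3 - <<'E'
from h import *
for n,uv in {"M":(217,141.5),"S":(466.5,176),"O":(152,182.7),"jar top":(350.5,163)}.items(): print(n,ray("top",uv,.055 if n[0]=="j" else .07))
im=manip.get_image("top"); I=im.astype(int)
m=((abs(I[...,0]-I[...,1]-10)<14)&(I[...,2]*1.45>I[...,0])&(I.max(2)>115)&(I[...,0]-I[...,1]>4)).astype(np.uint8)
for n,(u,v,r) in {"M":(217,141,13),"S":(467,176,10),"O":(152,182,19)}.items():
    w=np.zeros_like(m);w[v-r:v+r+1,u-r:u+r+1]=1
    nn,l,st,_=cv2.connectedComponentsWithStats(m*w); k=1+np.argmax(st[1:,4]); ys,xs=np.nonzero(l==k)
    P=np.array([ray("top",p,.07)[:2] for p in zip(xs,ys)],np.float32)*1000
    print(n,cv2.minEnclosingCircle(P) if n!="O" else cv2.minAreaRect(P))
E
```

```text
M [0.61024787 0.22548791 0.07      ]
S [ 0.53213826 -0.39900722  0.07      ]
O [0.50508204 0.3832373  0.07      ]
jar top [ 0.56303855 -0.10943201  0.055     ]
M ((612.3446044921875, 226.66539001464844), 24.99473762512207)
S ((532.8949584960938, -398.58392333984375), 19.526945114135742)
O ((504.48284912109375, 389.10284423828125), (31.42511558532715, 74.88461303710938), 38.33390808105469)
```

```bash
python3 -c "
from station import manip
print(manip.hand_in()); print(manip.sense()['time'])"
```

```text
the job is handed in; nothing more can be done
None
the job is handed in; nothing more can be done
```

All four instruments are standing dial up in their own cartons, and I handed the job in at about 30 s of the 96 s allowed. I placed them in the order large, medium, small, oblong. Each was lowered until the wrist force showed light contact (about 4 to 16 N), then released, so none was dropped.

- **Fit:** in the last top image, the three round gauges sit within about 1 mm of their carton centres. The oblong one is within about 3 mm and 1–2° of its carton's long axis.
- **Jar and spool:** both, like the purple and yellow look-alikes, appear in the same places in the before and after pictures. I compared the spool and look-alikes by eye only.
- **One check failed at first:** my first final measurement gave wrong sizes for the medium, small and oblong gauges because it mixed their rims with the carton edges. A stricter mask gave the right sizes and the positions above.

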